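Peg the drying press shut

TASK

The boards of the wooden drying press are stacked, and one end is already pegged. Take the long round-headed peg from the rack, push it down through the empty hole in the stack and keep hold of it until its collar rests on the top board, then let go. Leave the square-headed peg in the rack and the peg already in the press where they are, and do not shove the stack out of place.

Things in the scene. Friction and masses are not known exactly. Their poses are not given: they have to be found in the camera images.
- long_peg: The peg to use: pale wood, 120 mm long, upright in either hole of a small rack, collar on the rack's top (80 mm above the table). Origin: centre of its foot; z up its axis. From the foot: round stem to 60 mm, 16 mm thick, the lowest 14 mm tapering to 6 mm; round collar 48 mm wide, 60 to 70 mm; round knob to grip, 28 mm wide, 70 to 120 mm. About 60 g; lifts straight out.
- short_peg: The wrong peg, in the rack's other hole, 120 mm from the long one: pale wood, 74 mm long, square collar 48 mm wide, square knob 26 mm wide ending 44 mm above the rack's top. Origin: centre of its foot, z up. It stays in the rack.
- set_peg: A twin of the long peg, already standing in the press's other hole with its collar on the top board, 200 mm from the empty hole. Origin: centre of its foot, 8 mm above the table; z up. It stays there.
- open_hole (a point): Centre of the press's empty hole at the top board's upper face, 68 mm above the table; z up, y points to the pegged hole. The hole, 28 mm wide, runs straight through two loose boards (150 x 280 x 18 mm each) and the fixed base (170 x 300 x 32 mm) to the table, 40 mm from the boards' end. Collar home: the peg's foot is 8 mm above the table. A round tin 18 mm high lies mid-board.
Mind the look-alikes: they are no part of the job. What is shaped like the long_peg but green or pink is not meant.

How it is judged:
By the outcome, as a careful person would: the job done as asked, in the order asked, and still so for the second after the job is handed in, with the robot touching nothing.
It also fails if it takes over 43 s, if anything falls off the work surface, if the arm or the gripper's body presses on something with over 40 N, if the wrist force passes 120 N, or if a joint passes its speed limit or range.

ROBOT

A 7-joint arm with a two-finger parallel gripper is mounted at the origin on the work surface. World frame = base frame: x ahead of the robot, y to its left, z up, the work surface at z = 0. Lengths are in m, angles in rad, forces in N, time in s.
With the tool pointing down it reaches from about 0.4 to 0.875 m from the base axis. Payload 19.3 kg.
Tool frame: the origin (TCP) lies midway between the tips of the shut fingers; the grasp point (between the pads) lies 19 mm behind it; z points along the fingers, y is the line along which they close (so a half turn about z gives the same grasp; the last joint's range is limited). The gripper opens to 85 mm and grips with 20 to 120 N. Pads are 22 mm wide; open, the fingers measure 114 mm over their backs; the gripper's body (76 mm by 85 mm) begins 54 mm behind the grasp point. The pads swing forward as they close: fully open they stand 13 mm farther back than shut.
Start: joints at [1.245, 0.521, -0.036, 1.599, 0.021, 1.021, -0.113], TCP at [0.158, -0.605, 0.231] pointing down, gripper open.
Joint ranges: [-2.91, 2.91], [-0.3, 2.13], [-1.5, 1.42], [0.17, 2.43], [-1.26, 4.41], [0.16, 1.93], [-2.52, 2.52]. Speed limits (rad/s): [1.89, 1.89, 2.39, 2.39, 3.01, 3.01, 3.01].

INTERFACE

Orientations are given as [roll, pitch, yaw] about the fixed x, y, z axes, in that order (R = Rz(yaw) Ry(pitch) Rx(roll)).
In Python, from workcell import * gives the robot as it stands. The module is installed in compiled form; this text tells all that it offers.
- The arm moves only by the tool play_rows, never from a script. Its argument "deltas" is a list of rows, each a list of 7 numbers: the shift along the tool's x, y, z in units of 500 mm (1.0 is 500 mm), then the turn, a rotation vector about the tool's x, y, z in units of 120 degrees (1.0 is 120 degrees), then the closure, from 0 (fully open) to 1 (shut). A call has 1 to 10 rows; each row is the pose to reach, as a shift and turn from the pose commanded when the call began, along the tool's axes at that moment; what a row does not reach only later rows make up. A row lasts 1/10 s, in which the tool goes at most 50 mm and 8.59 degrees, less where a joint would pass 70% of its speed; a pose out of reach is approached as far as the arm can. A call with a number of a shift or a turn outside -1 to 1 is refused whole. A call with a gripper value outside its range is refused whole. The fingers move at their own pace and stop on an object; "newtons" is the grip in N (left out, the last holds). Time passes only in rows, so rows that repeat a pose let the fingers close. It gives the time, the measured TCP pose, the force, the opening and the grip force at its end, in the units of the state.
- observe(): the state, without advancing time (a new reading comes with each control period).
- grab_frame(name): name is "scene" or "top" or "wrist"; returns the picture (400x640x3 uint8, red, green, blue); there is no depth.
- get_calibration(name): a dict with "fovy" (degrees; the focal length in pixels is half the picture's height over the tangent of half this angle, whatever the lens; pixels are square), "cx", "cy" (the principal point, pixels), "xyz" and "rotation" of the camera in the world. Camera axes: x right, y down, z forward; pixel columns grow to the right and rows downward; lengths in m; the calibration is good to about 2 mm. A picture is of the moment at which its call begins: read the wrist's pose just before it. get_calibration takes no time and is no camera call; for the wrist camera it gives the pose at the moment of the call.
- job_done(): hands the job in; it is judged then, once.
The state is a dict: "clock": time; "qpos": joint angles; "qd": joint speeds; "joint_efforts": joint torques, N m; "position": TCP position; "tool_rot": TCP orientation; "force": force on the tool from outside, world axes, zero at the start; "moment": the same for the moment, N m; "grip_width": finger opening in m; "finger_force": force on a finger pad.
Only numpy, scipy, OpenCV 4.12 (cv2) and the standard library are available. Lean on these libraries where they do the work, as an engineer would, in place of code of your own. Each camera call takes 0.05 s, during which the arm holds its last target. There are 200 camera calls.

## Working session

There is one attempt and no reset: what is moved stays moved. The work goes in short steps, Python scripts to look and compute and a tool call to move; the robot and the scene stay as the last step left them, time stands still between calls to the robot, and variables do not carry over. Pictures are saved under pics/ and viewed, at most 10 in all, crops included, and the job is handed in when it is done.

Besides the shell and the picture viewer there is one more tool, called after ">>>" by a JSON object that holds its "api" and its "payload". play_rows: Moves the arm, as the interface text tells. Its arguments: {"type":"object","properties":{"deltas":{"type":"array"},"newtons":{"type":"number"}},"required":["deltas"]}

```bash
mkdir -p pics
python3 - <<'E'
from workcell import *
import cv2
s=observe();print(s)
for n in("scene","top"):
    cv2.imwrite(f"pics/{n}0.png",grab_frame(n)[:,:,::-1]);print(n,get_calibration(n))
print(get_calibration("wrist"))
E
```

```text
{'clock': 0.0, 'qpos': array([ 1.24479519,  0.52205396, -0.03632546,  1.59999186,  0.02120392,
        1.02110682, -0.11282044]), 'qd': array([-0.00128702,  0.00059203, -0.00209045, -0.00221146, -0.00041469,
       -0.0001821 , -0.00100687]), 'joint_efforts': array([-7.79072197e-04, -9.27136016e+01,  1.97946019e+00, -3.69934165e+01,
        1.77843153e-02,  8.23680457e-03, -7.73483634e-06]), 'position': array([ 0.15801441, -0.6043464 ,  0.23070665]), 'tool_rot': array([-3.14042110e+00,  8.82512482e-05,  2.55770859e-01]), 'force': array([0.39360006, 0.12946604, 0.68852977]), 'moment': array([-0.0324312 ,  0.03779021, -0.04691683]), 'finger_force': 0.0, 'grip_width': 0.08576412377736983}
scene {'fovy': 56.03235103187652, 'cx': 315.5701328516883, 'cy': 201.53360416196836, 'xyz': array([1.21280764, 0.38203039, 0.58900333]), 'rotation': array([-2.14155633,  0.01715831,  2.07803917])}
top {'fovy': 43.060775786294904, 'cx': 323.1175488620682, 'cy': 199.81244029068336, 'xyz': array([ 0.29148349, -0.01323644,  1.12652188]), 'rotation': array([-2.93375459e+00,  5.21211525e-04, -1.48473283e+00])}
{'fovy': 68.98512072318945, 'cx': 320.1242784086117, 'cy': 196.12999153566724, 'xyz': array([ 0.23226502, -0.58443799,  0.37301416]), 'rotation': array([ 2.83040796e+00,  1.42535320e-03, -1.31487640e+00])}
```

View pics/scene0.png

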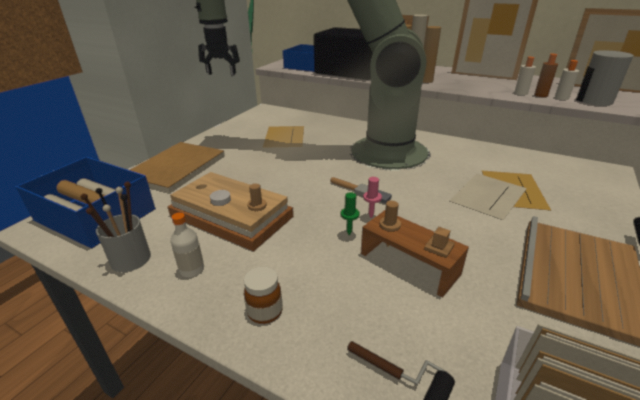

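View pics/top0.png

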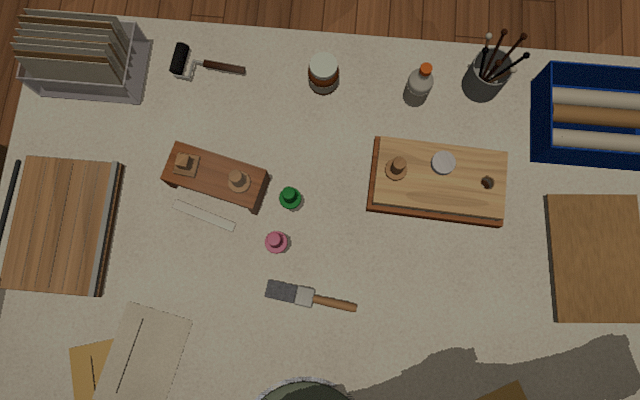

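The top view shows the long peg in the rack at about (238,180), the square peg at (185,162), the empty hole at (488,182), the set peg at (397,167) and the tin at (443,162). The green and pink look-alikes stand at (290,197) and (277,241), beside the rack.

```bash
cat > h.py <<'E'
import numpy as np, cv2
from scipy.spatial.transform import Rotation as R
from workcell import *
def ray(c,u,v,z):
    f=200/np.tan(np.radians(c["fovy"]/2))
    d=R.from_euler("xyz",c["rotation"]).apply([(u-c["cx"])/f,(v-c["cy"])/f,1])
    return c["xyz"]+d*(z-c["xyz"][2])/d[2]
def proj(c,p):
    f=200/np.tan(np.radians(c["fovy"]/2))
    q=R.from_euler("xyz",c["rotation"]).inv().apply(np.array(p)-c["xyz"])
    return np.array([c["cx"],c["cy"]])+f*q[:2]/q[2]
def totool(s,dw):
    return R.from_euler("xyz",s["tool_rot"]).inv().apply(dw)
E
python3 - <<'E'
from h import *
im=cv2.imread("pics/top0.png")
a=cv2.resize(im[130:230,150:310],None,fx=4.5,fy=4.5,interpolation=cv2.INTER_CUBIC)[:, :720]
b=cv2.resize(im[130:230,365:525],None,fx=4.5,fy=4.5,interpolation=cv2.INTER_CUBIC)
cv2.imwrite("pics/c1.png",np.vstack([a,b])[:, :][::1][:900]); 
cv2.imwrite("pics/c1.png",cv2.resize(np.vstack([a,b]),None,fx=.66,fy=.66))
c=get_calibration("top")
for n,u,v,z in [("long top",238,176,.14),("long collar",238,182,.09),("short top",184,159,.124),("hole",488,182,.068),("set top",398,162,.128),("set collar",396,169,.078),("green",290,192,.12),("pink",277,237,.12)]: print(n,ray(c,u,v,z).round(4))
E
```

```text
long top [0.5327 0.1797 0.14  ]
long collar [0.532  0.1879 0.09  ]
short top [0.563  0.2978 0.124 ]
hole [ 0.5832 -0.3432  0.068 ]
set top [ 0.5931 -0.1404  0.128 ]
set collar [ 0.5923 -0.1434  0.078 ]
green [0.5133 0.0741 0.12  ]
pink [0.4193 0.0908 0.12  ]
```

View pics/c1.png

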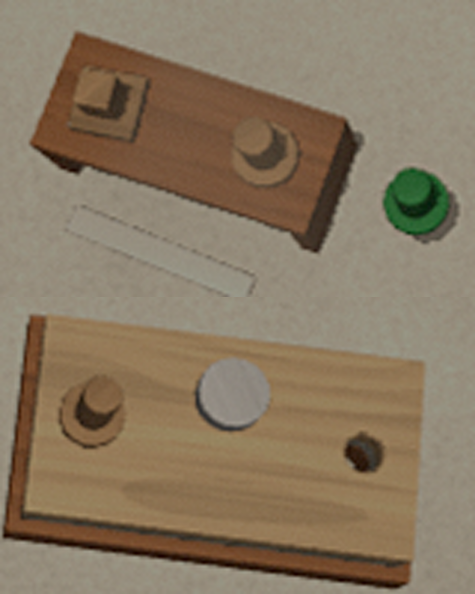

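The enlarged crop agrees: long peg collar at about (239,181.5), its knob top at (236,175.5), hole at (487.6,182.5). I'll go over the hole first, turning so the fingers close across the rack.

>>> {"api": "play_rows", "payload": {"deltas": [[0.1,-0.03,-0.01,0,0,-0.06,0],[0.2,-0.06,-0.02,0,0,-0.12,0],[0.3,-0.09,-0.03,0,0,-0.18,0],[0.4,-0.12,-0.04,0,0,-0.24,0],[0.5,-0.15,-0.05,0,0,-0.3,0],[0.59,-0.18,-0.06,0,0,-0.36,0],[0.68,-0.21,-0.06,0,0,-0.42,0],[0.77,-0.24,-0.06,0,0,-0.48,0],[0.86,-0.27,-0.06,0,0,-0.51,0],[0.95,-0.29,-0.06,0,0,-0.51,0]]}}

```text
clock: 1.1
position: [0.5823, -0.3425, 0.2612]
tool_rot: [-3.141, -0.0, 1.327]
force: [-0.3, -1.5, 0.4]
grip_width: 0.0856
finger_force: 0.0
```

Run:
```python
from h import *
s=observe();print(s["clock"],s["position"],s["tool_rot"],s["qpos"].round(2))
c=get_calibration("wrist")
im=grab_frame("wrist");cv2.imwrite("pics/w1.png",im[:,:,::-1]);print(c)
print(proj(c,[.583,-.343,.068]),proj(c,[.592,-.142,.128]))
```

```text
1.1 [ 0.58233335 -0.34253985  0.26117971] [-3.14117282e+00 -3.49283243e-04  1.32674248e+00] [ 0.66  0.6  -0.36  1.4   0.22  1.18  0.04]
{'fovy': 68.98512072318945, 'cx': 320.1242784086117, 'cy': 196.12999153566724, 'xyz': array([ 0.59966361, -0.26627486,  0.40341531]), 'rotation': array([ 2.83123860e+00,  6.69108382e-04, -2.43923964e-01])}
[322.31502078 172.64303914] [272.12967691 -57.82771727]
```

View pics/w1.png

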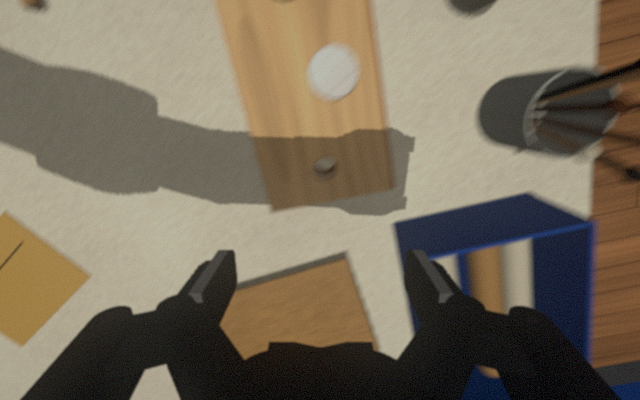

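The wrist view shows the hole at about (325,166), in the arm's shadow, against a prediction of (322,173). The top camera may have lens distortion away from its centre, so I'll refine using the wrist image centre.

Run:
```python
from h import *
c=get_calibration("wrist")
im=grab_frame("wrist")
print(ray(c,325,166,.068), c["xyz"])
a=cv2.resize(im[130:200,285:365],None,fx=8,fy=8,interpolation=cv2.INTER_CUBIC).astype(float)
a=np.clip(a*2,0,255).astype(np.uint8)
cv2.imwrite("pics/w2.png",a[:,:,::-1])
# project ellipse rim
```

```text
[ 0.59508079 -0.32887292  0.068     ] [ 0.60540292 -0.26041992  0.40322141]
```

View pics/w2.png

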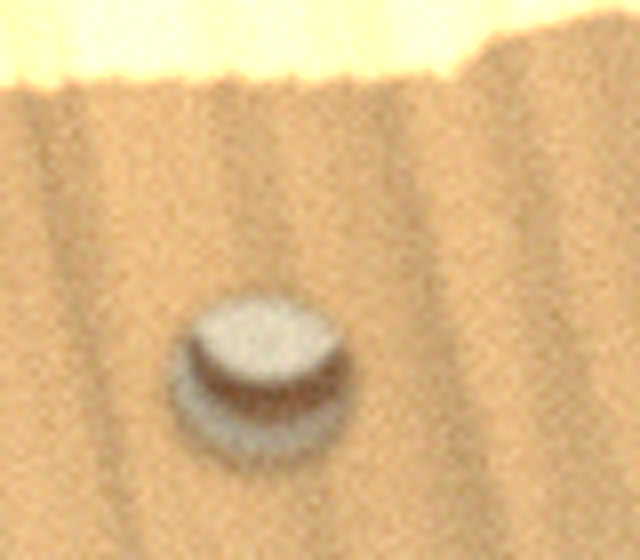

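Since the first frame the arm had settled by about 8 mm. The rim is now at (317.3,177.1).

Run:
```python
from h import *
s=observe();c=get_calibration("wrist")
print(s["position"],s["tool_rot"],s["clock"],c["xyz"])
print(ray(c,317.3,177.1,.068))
t=get_calibration("top")
print(ray(t,235.9,175.5,.14),ray(t,239.2,181.5,.09),ray(t,487.6,182.5,.068))
# view pose: peg (.533,.184) ; same height +.0
d=np.array([.533,.184,.26])-s["position"]
print(totool(s,d)/.5)
```

```text
[ 0.5860256  -0.33832898  0.26031316] [ 3.14104658 -0.00378897  1.33157051] 1.2 [ 0.60273306 -0.26239314  0.40283607]
[ 0.58003451 -0.3417931   0.068     ]
[0.5334071  0.18405248 0.14      ] [0.53330805 0.1855446  0.09      ] [ 0.58206417 -0.34241295  0.068     ]
[ 0.98976951 -0.35056568  0.00418511]
```

>>> {"api": "play_rows", "payload": {"deltas": [[0.08,-0.03,0,0,0,0,0],[0.18,-0.06,0,0,0,0,0],[0.27,-0.09,0,0,0,0,0],[0.36,-0.12,0,0,0,0,0],[0.45,-0.15,0,0,0,0,0],[0.54,-0.19,0,0,0,0,0],[0.63,-0.22,0,0,0,0,0],[0.72,-0.25,0,0,0,0,0],[0.8,-0.28,0,0,0,0,0],[0.88,-0.31,0,0,0,0,0]]}}

```text
clock: 2.2
position: [0.5376, 0.122, 0.2612]
tool_rot: [-3.141, 0.0, 1.324]
force: [1.3, 0.4, 0.6]
grip_width: 0.0855
finger_force: 0.0
```

>>> {"api": "play_rows", "payload": {"deltas": [[0.04,-0.015,0,0,0,0,0],[0.08,-0.025,0,0,0,0,0],[0.1,-0.035,0,0,0,0,0],[0.12,-0.04,0,0,0,0,0],[0.12,-0.04,0,0,0,0,0],[0.12,-0.04,0,0,0,0,0],[0.12,-0.04,0,0,0,0,0],[0.12,-0.04,0,0,0,0,0],[0.12,-0.04,0,0,0,0,0],[0.12,-0.04,0,0,0,0,0]]}}

```text
clock: 3.2
position: [0.5335, 0.1831, 0.2613]
tool_rot: [3.142, 0.0, 1.324]
force: [0.3, 0.2, 1.2]
grip_width: 0.0856
finger_force: 0.0
```

Run:
```python
from h import *
s=observe();print(s["clock"],s["position"],s["tool_rot"],s["qd"].round(3))
c=get_calibration("wrist")
im=grab_frame("wrist");cv2.imwrite("pics/w3.png",im[:,:,::-1])
print(proj(c,[.5333,.1848,.14]),proj(c,[.5333,.1848,.09]))
```

```text
3.2 [0.5335353  0.18314831 0.26131546] [3.14158864e+00 1.81950680e-05 1.32361862e+00] [-0.003  0.    -0.     0.    -0.    -0.001 -0.003]
[321.27085085 188.10279115] [321.11061618 175.46944776]
```

View pics/w3.png

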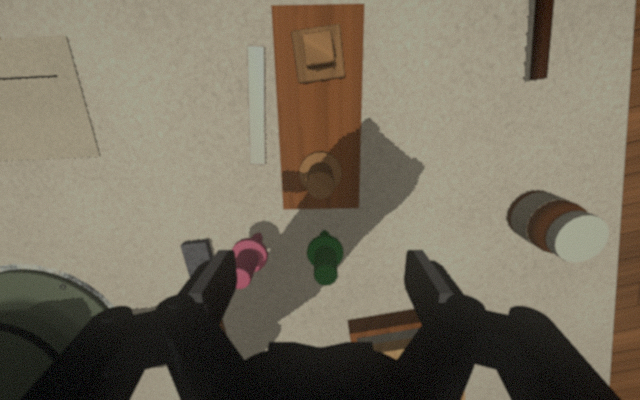

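The wrist view shows the long peg's knob at (320,185) and collar at (320,174). That is within 1–3 px of the prediction, and the green and pink pegs are clear of the fingers. Descending with a 2–3 mm shift.

>>> {"api": "play_rows", "payload": {"deltas": [[0.006,0,0.05,0,0,0,0],[0.006,0,0.1,0,0,0,0],[0.006,0,0.15,0,0,0,0],[0.006,0,0.2,0,0,0,0],[0.006,0,0.24,0,0,0,0],[0.006,0,0.28,0,0,0,0],[0.006,0,0.31,0,0,0,0],[0.006,0,0.322,0,0,0,0],[0.006,0,0.322,0,0,0,0],[0.006,0,0.322,0,0,0,0]]}}

```text
clock: 4.25
position: [0.5346, 0.1865, 0.101]
tool_rot: [3.141, -0.0, 1.324]
force: [-0.5, 0.5, 0.4]
grip_width: 0.0852
finger_force: 0.0
```

>>> {"api": "play_rows", "payload": {"deltas": [[0,0,0,0,0,0,0.3],[0,0,0,0,0,0,0.5],[0,0,0,0,0,0,0.6],[0,0,0,0,0,0,0.7],[0,0,0,0,0,0,0.8],[0,0,0,0,0,0,0.9],[0,0,0,0,0,0,0.9],[0,0,0,0,0,0,0.9],[0,0,0,0,0,0,0.9],[0,0,0,0,0,0,0.9]], "newtons": 50}}

```text
clock: 5.25
position: [0.5343, 0.1863, 0.1007]
tool_rot: [3.141, -0.0, 1.324]
force: [-2.0, -0.5, 6.2]
grip_width: 0.0269
finger_force: 48.8
```

>>> {"api": "play_rows", "payload": {"deltas": [[0,0,-0.03,0,0,0,0.9],[0,0,-0.07,0,0,0,0.9],[0,0,-0.11,0,0,0,0.9],[0,0,-0.15,0,0,0,0.9],[0,0,-0.19,0,0,0,0.9],[0,0,-0.23,0,0,0,0.9],[0,0,-0.27,0,0,0,0.9],[0,0,-0.31,0,0,0,0.9],[0,0,-0.34,0,0,0,0.9],[0,0,-0.34,0,0,0,0.9]]}}

```text
clock: 6.25
position: [0.5348, 0.1868, 0.273]
tool_rot: [3.139, -0.002, 1.324]
force: [0.5, -0.2, -1.2]
grip_width: 0.0267
finger_force: 49.2
```

Run:
```python
from h import *
s=observe();print(s["clock"],s["position"],s["tool_rot"],s["grip_width"],s["force"])
im=grab_frame("scene");cv2.imwrite("pics/s2.png",im[:,:,::-1])
cv2.imwrite("pics/w4.png",grab_frame("wrist")[:,:,::-1])
a=np.hstack([im[60:300,260:500],grab_frame("wrist")[160:400,200:440]])
cv2.imwrite("pics/sw.png",cv2.resize(a,None,fx=1.66,fy=1.66)[:,:,::-1])
print(totool(s,np.array([.5825,-.341,s["position"][2]])-s["position"])/.5)
```

```text
6.25 [0.53480308 0.18675492 0.27303365] [ 3.13868413e+00 -2.05924188e-03  1.32398292e+00] 0.02665877552876245 [ 0.54484851 -0.22175416 -1.22247868]
[-1.00021526  0.3503846  -0.00104059]
```

View pics/sw.png

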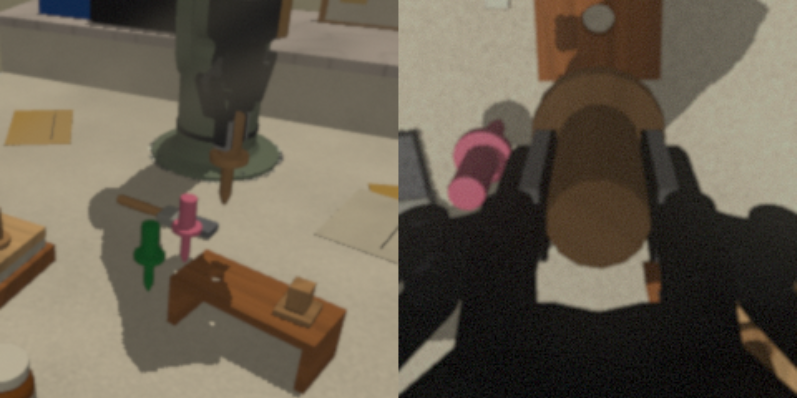

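The scene view shows the long peg hanging upright, clear of the rack, with the square peg still in place. In the wrist crop the knob top and collar are centred between the fingers. Carrying it to the hole.

Run:
```python
from h import *
s=observe();c=get_calibration("wrist")
for u,v,h in [(321.4,321.4,.0393),(320.6,203.4,-.0107)]:
    p=ray(c,u,v,s["position"][2]+h); print((totool(s,p-s["position"])*1000).round(1))
```

```text
[-11.5  -1.2 -39.3]
[24.9 -1.5 10.7]
```

>>> {"api": "play_rows", "payload": {"deltas": [[-0.05,0.02,0,0,0,0,0.9],[-0.13,0.05,0,0,0,0,0.9],[-0.22,0.08,0,0,0,0,0.9],[-0.31,0.11,0,0,0,0,0.9],[-0.4,0.14,0,0,0,0,0.9],[-0.49,0.17,0,0,0,0,0.9],[-0.57,0.2,0,0,0,0,0.9],[-0.65,0.23,0,0,0,0,0.9],[-0.73,0.26,0,0,0,0,0.9],[-0.8,0.28,0,0,0,0,0.9]]}}

```text
clock: 7.4
position: [0.5718, -0.2381, 0.2692]
tool_rot: [-3.14, 0.0, 1.323]
force: [0.5, 0.7, -0.2]
grip_width: 0.0269
finger_force: 49.3
```

>>> {"api": "play_rows", "payload": {"deltas": [[-0.06,0.02,0,0,0,0,0.9],[-0.11,0.04,0,0,0,0,0.9],[-0.15,0.05,0,0,0,0,0.9],[-0.18,0.06,0,0,0,0,0.9],[-0.2,0.07,0,0,0,0,0.9],[-0.2,0.07,0,0,0,0,0.9],[-0.2,0.07,0,0,0,0,0.9],[-0.2,0.07,0,0,0,0,0.9],[-0.2,0.07,0,0,0,0,0.9],[-0.2,0.07,0,0,0,0,0.9]]}}

```text
clock: 8.4
position: [0.5818, -0.3408, 0.2705]
tool_rot: [3.141, -0.0, 1.325]
force: [0.8, 0.1, -1.1]
grip_width: 0.0268
finger_force: 49.3
```

Run:
```python
from h import *
s=observe();c=get_calibration("wrist");print(s["clock"],s["position"],s["tool_rot"],s["qd"].round(3))
im=grab_frame("wrist")
a=np.clip(im[120:340,190:450].astype(float)*1.7,0,255).astype(np.uint8)
cv2.imwrite("pics/w5.png",cv2.resize(a,None,fx=2.7,fy=2.7,interpolation=cv2.INTER_CUBIC)[:,:,::-1])
print(proj(c,[.5825,-.341,.068]),(proj(c,[.5825,-.341,.068])-[190,120])*2.7)
```

```text
8.4 [ 0.58183948 -0.34078935  0.27049662] [ 3.14140259e+00 -5.92460378e-07  1.32461011e+00] [ 0.001  0.002  0.002 -0.002  0.001 -0.     0.001]
[322.11564923 170.62597335] [356.71225291 136.69012803]
```

View pics/w5.png

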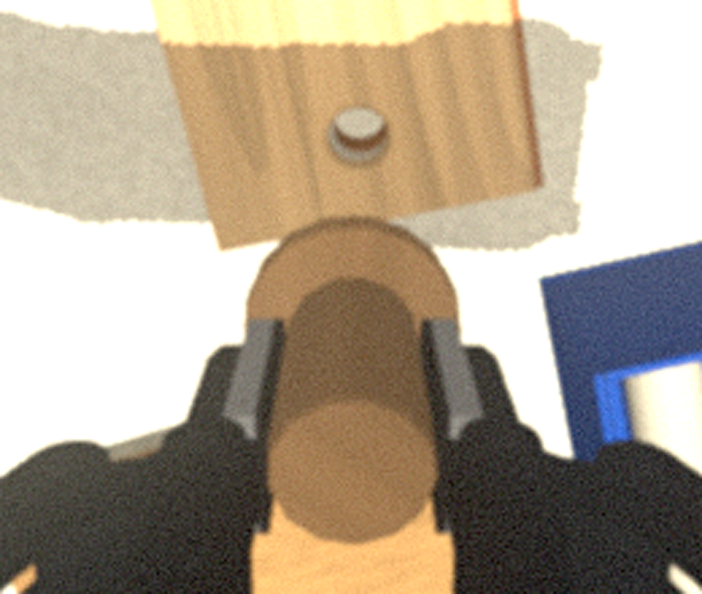

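The hole rim is at about (322.6,169.8) in the full frame, within 1 px of the prediction, and the peg's offset in the grip is 1–2 mm. Shifting about 2 mm and descending.

>>> {"api": "play_rows", "payload": {"deltas": [[-0.001,0.004,0.03,0,0,0,0.9],[-0.001,0.004,0.07,0,0,0,0.9],[-0.001,0.004,0.11,0,0,0,0.9],[-0.001,0.004,0.15,0,0,0,0.9],[-0.001,0.004,0.18,0,0,0,0.9],[-0.001,0.004,0.21,0,0,0,0.9],[-0.001,0.004,0.23,0,0,0,0.9],[-0.001,0.004,0.25,0,0,0,0.9],[-0.001,0.004,0.26,0,0,0,0.9],[-0.001,0.004,0.27,0,0,0,0.9]]}}

```text
clock: 9.45
position: [0.5837, -0.3424, 0.1352]
tool_rot: [3.141, 0.0, 1.324]
force: [0.5, 0.5, -0.6]
grip_width: 0.0267
finger_force: 49.3
```

Run:
```python
from h import *
s=observe();print(s["clock"],s["position"],s["tool_rot"],s["force"],s["moment"])
im=grab_frame("scene")[150:260,150:320]
cv2.imwrite("pics/s3.png",cv2.resize(im,None,fx=4.5,fy=4.5,interpolation=cv2.INTER_CUBIC)[:,:,::-1])
```

```text
9.45 [ 0.58369937 -0.34235176  0.13520566] [3.14116927e+00 7.95928862e-05 1.32389472e+00] [ 0.49727627  0.51726271 -0.63328246] [-0.0295328   0.00022999 -0.0307342 ]
```

View pics/s3.png

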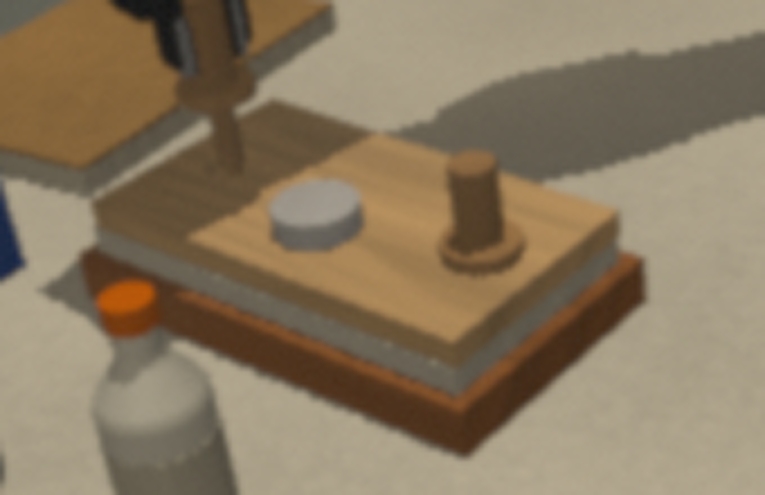

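The stem is inside the hole at about crop (235,172), and the wrist reads no force. The boards and set peg have not moved. Lowering slowly to home.

>>> {"api": "play_rows", "payload": {"deltas": [[0,0,0.012,0,0,0,0.9],[0,0,0.024,0,0,0,0.9],[0,0,0.036,0,0,0,0.9],[0,0,0.048,0,0,0,0.9],[0,0,0.06,0,0,0,0.9],[0,0,0.07,0,0,0,0.9],[0,0,0.076,0,0,0,0.9],[0,0,0.08,0,0,0,0.9],[0,0,0.084,0,0,0,0.9],[0,0,0.086,0,0,0,0.9]]}}

```text
clock: 10.5
position: [0.5836, -0.3423, 0.0923]
tool_rot: [3.141, 0.0, 1.324]
force: [0.2, -0.3, -0.5]
grip_width: 0.0271
finger_force: 49.3
```

>>> {"api": "play_rows", "payload": {"deltas": [[0,0,0.002,0,0,0,0.9],[0,0,0.004,0,0,0,0.9],[0,0,0.006,0,0,0,0.9],[0,0,0.007,0,0,0,0.9],[0,0,0.007,0,0,0,0.9]]}}

```text
clock: 11.0
position: [0.5835, -0.3423, 0.0888]
tool_rot: [-3.142, -0.0, 1.324]
force: [0.1, 0.5, -0.8]
grip_width: 0.0264
finger_force: 49.3
```

>>> {"api": "play_rows", "payload": {"deltas": [[0,0,0.001,0,0,0,0.9],[0,0,0.002,0,0,0,0.9],[0,0,0.002,0,0,0,0.9]]}}

```text
clock: 11.3
position: [0.5836, -0.3423, 0.0879]
tool_rot: [3.141, 0.0, 1.324]
force: [0.8, 0.6, 1.2]
grip_width: 0.0269
finger_force: 49.3
```

>>> {"api": "play_rows", "payload": {"deltas": [[0,0,0.001,0,0,0,0.9],[0,0,0.002,0,0,0,0.9],[0,0,0.002,0,0,0,0.9]]}}

```text
clock: 11.6
position: [0.5837, -0.3425, 0.0874]
tool_rot: [3.141, 0.0, 1.324]
force: [-3.0, 0.6, 9.7]
grip_width: 0.0271
finger_force: 50.0
```

The wrist reads 9.7 N upward at the expected height, so the collar is seated. Releasing slowly and retreating straight up.

>>> {"api": "play_rows", "payload": {"deltas": [[0,0,0,0,0,0,0.6],[0,0,0,0,0,0,0.4],[0,0,0,0,0,0,0.2],[0,0,0,0,0,0,0],[0,0,0,0,0,0,0],[0,0,0,0,0,0,0],[0,0,0,0,0,0,0],[0,0,0,0,0,0,0]]}}

```text
clock: 12.4
position: [0.5835, -0.3423, 0.0868]
tool_rot: [-3.142, -0.0, 1.324]
force: [0.6, 0.4, -0.2]
grip_width: 0.0856
finger_force: 0.0
```

>>> {"api": "play_rows", "payload": {"deltas": [[0,0,-0.03,0,0,0,0],[0,0,-0.07,0,0,0,0],[0,0,-0.12,0,0,0,0],[0,0,-0.17,0,0,0,0],[0,0,-0.22,0,0,0,0],[0,0,-0.27,0,0,0,0],[0,0,-0.31,0,0,0,0],[0,0,-0.34,0,0,0,0],[0,0,-0.34,0,0,0,0],[0,0,-0.34,0,0,0,0]]}}

```text
clock: 13.4
position: [0.5834, -0.3422, 0.2567]
tool_rot: [-3.141, 0.0, 1.324]
force: [-0.5, -0.4, -0.6]
grip_width: 0.0853
finger_force: 0.0
```

Run:
```python
from h import *
s=observe();print(s["clock"],s["position"],s["grip_width"])
im=grab_frame("scene")[130:290,130:480]
cv2.imwrite("pics/s4.png",cv2.resize(im,None,fx=2.2,fy=2.2,interpolation=cv2.INTER_CUBIC)[:,:,::-1])
```

```text
13.4 [ 0.58336336 -0.34222429  0.2567497 ] 0.0853129178109193
```

View pics/s4.png

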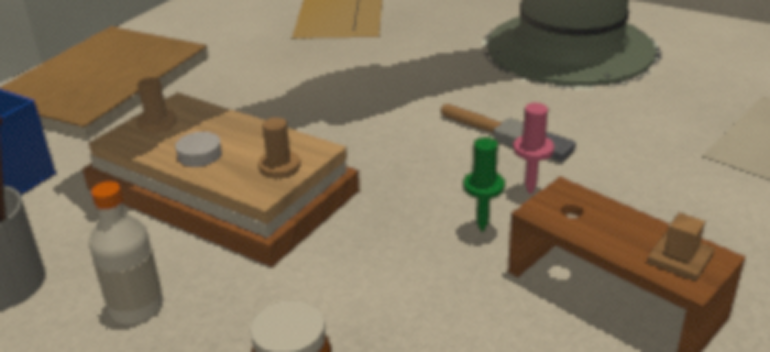

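The peg stands in the hole at crop (152,105), with its collar on the board. The set peg, stack and square peg are undisturbed.

```bash
python3 -c "
from workcell import *
print(job_done())"
```

```text
the job is handed in; nothing more can be done
None
```

The long round-headed peg is in the empty hole with its collar on the top board, released at 12.4 s and handed in at about 13.5 s; the last picture shows the set peg, the square peg and the stack where they were.

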